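# Run the thread spools home and bolt the rail

### The job

Push the row of four thread spools along the aluminium rail, all together, until they stand tight against the end stop. Then push the steel bolt at the side of the rail fully in, so that it bars the rail behind them. Only push: do not lift or tip any spool, leave the other things on the table where they are, and finish clear of everything.

Things in the scene. Friction and masses are not known exactly. Their poses are not given: they have to be found in the camera images.
- rail: Fixed aluminium channel, 380 x 60 mm (lengths here are in mm), lying roughly from the robot's right to its left. Origin: centre of its underside, on the table. x runs along the channel to the end stop (at the left), y across it to the robot's side, where the bolt is. Floor 5 above the table; side walls 3 thick, inner faces at y = +-20.5, tops 13 above the table; the end away from the stop (x = -190) is open.
- bolt_guide (a point): Centre of the top of the dark steel guide block that the bolt slides in, fixed to the rail's robot side: 22 mm along the rail, 20 mm across (x -4 to 18, y 24.5 to 44.5 of the rail), top 34 mm above the table.
- stop_face (a point): Centre of the end stop's face that the spools come to rest against, at x = 170 mm, y = 0 of the rail, 23 mm above the table. The stop is a dark steel plate 10 mm thick, 60 wide, its top 37 above the table. With all four spools tight against it, their centres are at x = 151, 113, 75 and 37 mm of the rail.
- spool1: full spool of grey-white thread with pale wooden ends, an upright cylinder 38 mm diameter x 36 mm tall, about 70 g (lighter or heavier from one to the next); origin at the centre of its underside, z up. The one nearest the end stop. It starts 50 to 110 mm short of the stop. The four stand in one touching row on the channel floor.
- spool2: full spool of grey-white thread with pale wooden ends, an upright cylinder 38 mm diameter x 36 mm tall, about 70 g (lighter or heavier from one to the next); origin at the centre of its underside, z up. Second from the stop.
- spool3: full spool of grey-white thread with pale wooden ends, an upright cylinder 38 mm diameter x 36 mm tall, about 70 g (lighter or heavier from one to the next); origin at the centre of its underside, z up. Third from the stop.
- spool4: full spool of grey-white thread with pale wooden ends, an upright cylinder 38 mm diameter x 36 mm tall, about 70 g (lighter or heavier from one to the next); origin at the centre of its underside, z up. The last of the row, farthest from the stop; behind it at least 95 mm of empty channel, where fingertips can go in.
- bolt (a joint): Slide of the round steel bolt (10 mm diameter) across the rail at x = 7 mm of the rail, axis 23 mm above the table. 0 = drawn back, 0.045 m = fully in, at its end of travel, across the channel 6 mm behind the last spool's place. It starts at 0 to 0.008 m, moves towards the rail's -y against about 2 N of friction and stays where left. A spool in its way blocks it.
- bolt_head (a point): Centre of the outer face (facing the rail's +y, towards the robot) of the bolt's upright steel push plate, 26 mm wide along the rail x 10 thick x 36 tall, from 5 to 41 mm above the table. It is at x = 7 mm of the rail and y = 104 mm minus the bolt's travel.
- cone: Bystander: white thread cone, 58 mm diameter at the foot, 96 mm tall, standing beyond the rail; origin at the centre of its underside.
- jar: Bystander: small glass jar with a steel cap, 54 mm diameter, 60 mm tall, standing beyond the rail; origin at the centre of its underside.
- tape: Bystander: cardboard ring, 84 mm diameter, 22 mm tall, lying on the robot's side of the rail near the stop end; origin at the centre of its underside.
- shears: Bystander: fabric shears, about 160 x 60 x 9 mm, lying on the robot's side of the rail near its open end; origin at the pivot, on the table.
- bottle: Bystander: blue drinking bottle with a white cap and carrying loop, 72 mm diameter, 223 mm tall, at the back left; origin at the centre of its underside.
- gluegun: Bystander: green glue gun lying flat at the right, about 200 x 130 x 33 mm; origin under its barrel's middle, on the table.
- screwdriver: Bystander: screwdriver lying at the back right; origin under its middle, on the table.
Not all that is in view belongs to the job. Leave any black, blue or green look-alike of the spool2 alone.

How it is judged:
On the way, in this order (a step that is already met when the one before it is completed fails the run):
1. the four spools stand tight against the end stop, with the bolt still drawn back (x of spool4 in the frame of rail above 0.033 m and x of spool1 in the frame of rail above 0.146 m and x of spool2 in the frame of rail above 0.108 m and x of spool3 in the frame of rail above 0.07 m and angle between each of spool1, spool2, spool3, spool4's own z axis and vertical below 0.15 rad and value of joint bolt below 0.02 m), for 0.2 s.
2. the bolt is pushed fully in behind them (x of spool4 in the frame of rail above 0.033 m and x of spool1 in the frame of rail above 0.146 m and x of spool2 in the frame of rail above 0.108 m and x of spool3 in the frame of rail above 0.07 m and angle between each of spool1, spool2, spool3, spool4's own z axis and vertical below 0.15 rad and value of joint bolt above 0.04 m), for 0.2 s.
At the end, for the whole second after the job is handed in: All four spools stand upright on the channel floor, the row within 4 mm of tight against the end stop (the other three within 5 mm of their places), at rest, and the bolt is in to more than 40 of its 45 mm (all of step 2 and height (world z) of each of spool1, spool2, spool3, spool4 below 0.01 m and y of spool1 in the frame of rail between -0.006 and 0.006 m and y of spool2 in the frame of rail between -0.006 and 0.006 m and y of spool3 in the frame of rail between -0.006 and 0.006 m and y of spool4 in the frame of rail between -0.006 and 0.006 m and linear speed of each of spool1, spool2, spool3, spool4 below 0.02 m/s); the robot touches nothing.
It fails at once if a spool is lifted more than 10 mm off the channel floor (height (world z) of any of spool1, spool2, spool3, spool4 above 0.015 m).
It fails at once if a spool is tipped over (more than 0.5 rad) (angle between any of spool1, spool2, spool3, spool4's own z axis and vertical above 0.5 rad).
It fails at once if a bystander is moved more than 20 mm (distance of any of cone, jar, tape, shears, bottle, gluegun, screwdriver from where it was at the start of the episode above 0.02 m).
It also fails if it takes over 42 s, if anything falls off the work surface, if the arm or the gripper's body presses on something with over 40 N, if the wrist force passes 120 N, or if a joint passes its speed limit or range.

### The arm

A 6-joint arm with a two-finger parallel gripper is mounted at the origin on the work surface. World frame = base frame: x ahead of the robot, y to its left, z up, the work surface at z = 0. Lengths are in m, angles in rad, forces in N, time in s.
With the tool pointing down it reaches from about 0.325 to 0.85 m from the base axis. Payload 4.4 kg.
Tool frame: the origin (TCP) lies midway between the tips of the shut fingers; the grasp point (between the pads) lies 19 mm behind it (env.pinch_z is the distance from the TCP to the grasp point, in m); z points along the fingers, y is the direction in which the jaws open and shut (so a half turn about z gives the same grasp; the last joint's range is limited). The gripper opens to 94 mm and grips with 3 to 60 N. Pads are 16 mm wide; open, the fingers measure 119 mm over their backs; the gripper's body (75 mm by 177 mm) begins 78 mm behind the grasp point.
Start: joints at [1.111, 0.207, 1.542, -0, 1.393, -0.15], TCP at [0.175, 0.548, 0.205] pointing down, gripper open.
Joint ranges: [-2.73, 2.73], [-0.86, 2.22], [0.23, 2.46], [-1.11, 4.25], [0.08, 2.63], [-2.82, 2.82]. Speed limits (rad/s): [2.79, 2.79, 3.14, 3.14, 3.14, 3.14].

### API

Orientations are given as a rotation vector (axis times angle).
In Python, from cell import env gives the robot as it stands.
- The arm moves only by the tool send_rows, never from a script. Its argument "rows" is a list of rows, each an object with "xyz": the shift along the world's x, y, z in mm, a list of three; "angular": the turn, a rotation vector about the world's x, y, z in degrees, a list of three. In form: [{"xyz": [x, y, z], "angular": [wx, wy, wz]}, ...]. A call has exactly 5 rows; each row is the pose to reach, as a shift and turn from the pose commanded when the call began; what a row does not reach only later rows make up. A row lasts 1/8 s, in which the tool goes at most 62.5 mm and 10.7 degrees, less where a joint would pass 70% of its speed; a pose out of reach is approached as far as the arm can. A call with a gripper value outside its range is refused whole. "hand" is the finger opening in mm, from 0 to 94, set as the call begins (left out, the last holds). The fingers move at their own pace and stop on an object; "force" is the grip in N (left out, the last holds). Time passes only in rows, so rows that repeat a pose let the fingers close, or fill a call up. It gives the time, the measured TCP pose, the force and the opening at its end, in the units of the state.
- env.observe(): the state, without advancing time (a new reading comes with each control period).
- env.grab_frame(name): name is "side" or "top" or "wrist"; returns the picture (384x512x3 uint8, red, green, blue); there is no depth.
- env.calibration(name): a dict with "fx", "fy", "cx", "cy" (pixels), "k1" (the pictures are not rectified: a ray, as slopes to the right and down, at radius r is drawn at 1 + k1 r^2 times it, then the intrinsics apply), "rvec" (rotation vector, rad) and "tvec" (3), from world to camera coordinates, as OpenCV has them. Camera axes: x right, y down, z forward; pixel columns grow to the right and rows downward; lengths in m; the calibration is good to about 2 mm. A picture is of the moment at which its call begins: read the wrist's pose just before it. calibration takes no time and is no camera call; for the wrist camera it gives the pose at the moment of the call.
- env.sign_off(): hands the job in, once; it reports no verdict.
The state is a dict: "t": time; "joint_pos": joint angles; "dq": joint speeds; "joint_efforts": joint torques, N m; "ee_pos": TCP position; "orientation": TCP orientation; "ft_force": force on the tool from outside, world axes, zero at the start; "moment": the same for the moment, N m; "grip_width": finger opening in m.
Only numpy, scipy, OpenCV 4.12 (cv2) and the standard library are available. Lean on these libraries where they do the work, as an engineer would, in place of code of your own. Each camera call takes 0.05 s, during which the arm holds its last target. There are 200 camera calls.

## Working session

There is one attempt and no reset: what is moved stays moved. The work goes in short steps, Python scripts to look and compute and a tool call to move; the robot and the scene stay as the last step left them, time stands still between calls to the robot, and variables do not carry over. Pictures are saved under pics/ and viewed, about 8 in all and at most 12, crops included, and the job is handed in when it is done.

Besides the shell and the picture viewer there is one more tool, called after ">>>" as name(argument=value, ...) on one line, values as JSON. send_rows: Moves the arm, as the interface text tells. Its arguments: {"type":"object","properties":{"rows":{"type":"array","items":{"type":"object","properties":{"xyz":{"type":"array","items":{"type":"number"}},"angular":{"type":"array","items":{"type":"number"}}}}},"hand":{"type":"number"},"force":{"type":"number"}},"required":["rows"]}

```bash
mkdir -p pics; ls; python3 - <<'E'
from cell import env
import cv2
print(env.observe())
for n in ("top","side"):
    im=env.grab_frame(n); cv2.imwrite(f"pics/{n}0.png",cv2.cvtColor(im,cv2.COLOR_RGB2BGR)); print(n,env.calibration(n))
a=cv2.imread("pics/top0.png");cv2.imwrite("pics/top0b.png",cv2.resize(a,(800,600),interpolation=cv2.INTER_CUBIC))
E
```

```text
pics
{'t': 0.0, 'joint_pos': array([ 1.11148040e+00,  2.07428946e-01,  1.54293938e+00, -8.80790301e-06,
        1.39350244e+00, -1.50483720e-01]), 'dq': array([ 2.07973289e-04, -7.39159241e-04, -9.68106790e-04,  1.32831675e-04,
       -3.05870803e-03, -3.94393006e-05]), 'joint_efforts': array([-1.25712810e-03, -3.70861852e+01, -2.81415725e+01,  6.98850467e-02,
        3.60461895e-02, -1.67555008e-04]), 'ee_pos': array([0.17441167, 0.54706252, 0.20429266]), 'orientation': array([-0.4830803 , -3.10354339,  0.00341676]), 'ft_force': array([ 0.20897856, -0.35899956,  0.30495541]), 'moment': array([-0.03419954,  0.0274416 ,  0.00688752]), 'grip_width': 0.09402991173463064}
top {'fx': 375.4131254258109, 'fy': 375.4131254258109, 'cx': 251.20844991914822, 'cy': 190.80381588026455, 'k1': 0.04193504231245829, 'rvec': array([ 2.12788058, -2.12981783,  0.23574453]), 'tvec': array([-0.05949412,  0.61850545,  0.85258411])}
side {'fx': 385.2076358701239, 'fy': 385.2076358701239, 'cx': 247.79386192351177, 'cy': 193.31650867256906, 'k1': 0.021156778203950153, 'rvec': array([ 2.04365919, -0.57198191,  0.31994224]), 'tvec': array([-0.5442919 ,  0.21431889,  1.03620114])}
```

View pics/top0b.png

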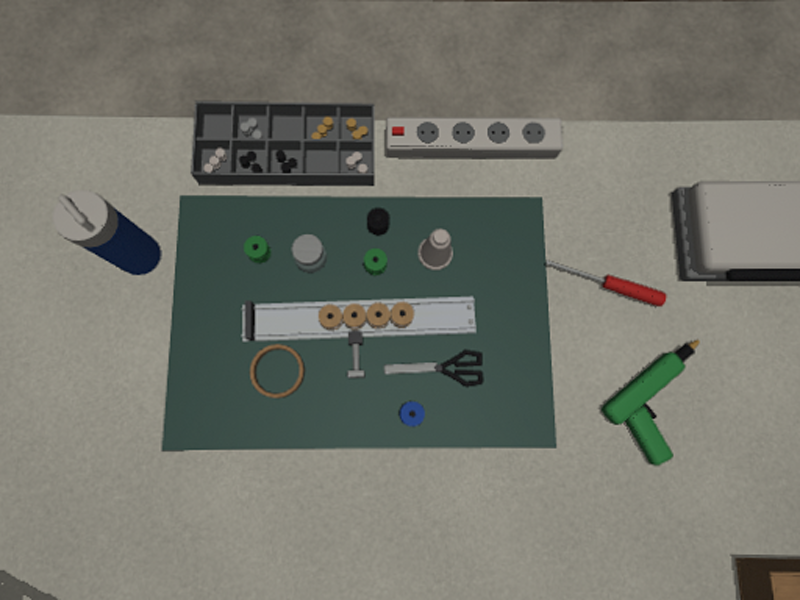

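View pics/side0.png

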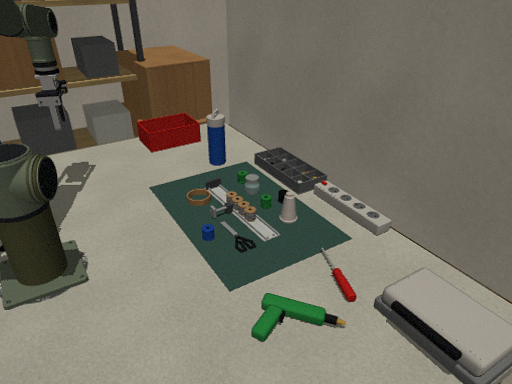

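The top view shows the stop at (249,321), bolt head at (356,374), and the tan-ended row in the rail at (330,316), (354,315), (378,314) and (402,313). Look-alikes off the rail are green (256,248) and (375,260), black (378,220) and blue (411,413). I choose the four in the rail and check them in a close crop.

```bash
cat > h.py <<'E'
import numpy as np, cv2
from cell import env
def ray2z(name,u,v,z):
    c=env.calibration(name);K=np.array([[c['fx'],0,c['cx']],[0,c['fy'],c['cy']],[0,0,1]])
    p=cv2.undistortPoints(np.array([[[u,v]]],float),K,np.array([c['k1'],0,0,0.]))[0,0]
    R=cv2.Rodrigues(c['rvec'])[0];o=-R.T@c['tvec'];d=R.T@np.array([p[0],p[1],1])
    return o+d*(z-o[2])/d[2]
def proj(name,P):
    c=env.calibration(name);K=np.array([[c['fx'],0,c['cx']],[0,c['fy'],c['cy']],[0,0,1]])
    return cv2.projectPoints(np.array(P,float).reshape(-1,3),c['rvec'],c['tvec'],K,np.array([c['k1'],0,0,0.]))[0][:,0]
E
python3 - <<'E'
import cv2
a=cv2.imread("pics/top0.png")[180:260,145:315]
cv2.imwrite("pics/crop.png",cv2.resize(a,None,fx=4.7,fy=4.7,interpolation=cv2.INTER_CUBIC))
E
```

```text
(no output)
```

View pics/crop.png

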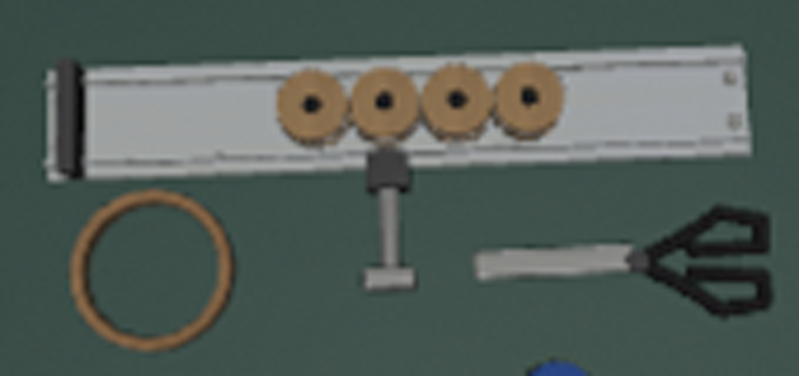

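The crop confirms four pale-wooden-ended spools in the rail, at crop (312,104), (384,101), (456,99) and (529,96). The stop's face is at x≈80 and the bolt plate at (390,270). Next I fit the rail pose.

```bash
python3 - <<'E'
from h import *
from scipy.optimize import least_squares
S=lambda x,y:(145+(x+.5)/4.7-.5,180+(y+.5)/4.7-.5)
# rail pts: (local xyz),(crop px)
obs=[((-.19,-.03,.005),(742,46)),((-.19,.03,.005),(750,153)),((.19,.03,.005),(48,180)),((.19,-.03,.005),(49,70)),
 ((.18,-.03,.037),(59,60)),((.17,-.03,.037),(81,60)),((.17,.03,.037),(81,177)),((.18,.03,.037),(59,177)),
 ((-.004,.0245,.034),(410,150)),((.018,.0245,.034),(367,150))]
sp=[(312,104),(384,101),(456,99),(529,96)]
def T(p,L): 
    c,s=np.cos(p[2]),np.sin(p[2]);L=np.array(L)
    return np.c_[p[0]+c*L[:,0]-s*L[:,1],p[1]+s*L[:,0]+c*L[:,1],L[:,2]]
P=[o[0] for o in obs];U=np.array([S(*o[1]) for o in obs])
f=lambda p:(proj("top",T(p,P))-U).ravel()
def f2(q):
    L=[(q[3]-.038*i,0,.041) for i in range(4)]
    return np.r_[f(q[:3]),(proj("top",T(q[:3],L))-np.array([S(*s) for s in sp])).ravel()]
best=min((least_squares(f2,[.55,.1,a,.08]) for a in (1.57,-1.57)),key=lambda r:r.cost)
p=best.x;print("pose",p,np.degrees(p[2]),"\n",best.fun.reshape(-1,2).round(1).tolist())
c,s=np.cos(p[2]),np.sin(p[2])
def loc(u,z):
    w=ray2z("top",*S(*u),z)[:2]-p[:2];return (np.array([c*w[0]+s*w[1],-s*w[0]+c*w[1]])*1e3).round(1)
print("spools",[loc(u,.041) for u in sp]); print("head top corners",[loc(u,.041) for u in((367,268),(414,268),(414,284),(367,284))])
for n,(x,y) in dict(s4back=(p[3]-.114-.019,0),s4back_final=(.018,0),head=(.007,.104),stop=(.17,0),open=(-.19,0)).items(): print(n,T(p,[(x,y,0)])[0].round(4))
print("tape",ray2z("top",*S(152,270),.022).round(3),"shearstip",ray2z("top",*S(476,265),.005).round(3),"blue",ray2z("top",411*.64,413*.64,.036).round(3))
print("shears blade local",loc((476,265),.005),loc((640,245),.005))
E
```

```text
pose [ 0.59626338 -0.00768693 -4.67031715  0.04666019] -267.58946152214367 
 [[0.6, -0.2], [0.6, -0.1], [0.7, 0.5], [0.6, 0.6], [-0.4, 0.2], [-1.0, -0.0], [-1.0, -0.9], [-0.5, -0.7], [0.1, -0.2], [0.3, 0.2], [-0.0, 0.2], [0.1, 0.2], [0.1, 0.0], [-0.1, 0.1]]
spools [array([46.6, -0.6]), array([ 8.8, -0.6]), array([-29.1,  -0.1]), array([-67.6,  -0.1])]
head top corners [array([20.3, 86.4]), array([-3.9, 87.4]), array([-3.6, 95.6]), array([20.6, 94.6])]
s4back [ 0.5999 -0.094   0.    ]
s4back_final [0.5955 0.0103 0.    ]
head [ 0.4921 -0.0051  0.    ]
stop [0.5891 0.1622 0.    ]
open [ 0.6043 -0.1975  0.    ]
tape [0.51  0.122 0.022] shearstip [ 0.513 -0.048  0.005] blue [ 0.443 -0.089  0.036]
shears blade local [-36.4  84.5] [-125.3   77.6]
```

>>> send_rows(rows=[{"xyz":[30,-48,0],"angular":[0,0,4]},{"xyz":[62,-99,0],"angular":[0,0,8]},{"xyz":[94,-150,0],"angular":[0,0,12]},{"xyz":[126,-200,0],"angular":[0,0,16]},{"xyz":[158,-250,0],"angular":[0,0,20]}], hand=0, force=20)

```text
t: 0.72
ee_pos: [0.3332, 0.296, 0.2052]
orientation: [0.068, -3.141, 0.0]
ft_force: [-0.2, 0.4, -0.1]
grip_width: 0.0473
```

>>> send_rows(rows=[{"xyz":[30,-48,0],"angular":[0,0,0]},{"xyz":[62,-98,0],"angular":[0,0,0]},{"xyz":[94,-148,0],"angular":[0,0,0]},{"xyz":[126,-198,0],"angular":[0,0,0]},{"xyz":[156,-248,0],"angular":[0,0,0]}])

```text
t: 1.35
ee_pos: [0.4893, 0.048, 0.2052]
orientation: [0.063, -3.141, -0.0]
ft_force: [1.2, 0.9, -0.7]
grip_width: 0.0007
```

>>> send_rows(rows=[{"xyz":[30,-48,0],"angular":[0,0,0]},{"xyz":[62,-98,-10],"angular":[0,0,0]},{"xyz":[90,-145,-30],"angular":[0,0,0]},{"xyz":[109,-172,-60],"angular":[0,0,0]},{"xyz":[112,-176,-95],"angular":[0,0,0]}])

```text
t: 1.98
ee_pos: [0.602, -0.1288, 0.1094]
orientation: [-0.059, 3.14, -0.001]
ft_force: [-1.1, -0.1, 0.0]
grip_width: 0.0002
```

Now one close look from the wrist and one from the top, with the predicted points drawn in.

```bash
python3 - <<'E'
from h import *
p=[.59626,-.00769,np.radians(92.41)];c,s=np.cos(p[2]),np.sin(p[2])
W=lambda x,y,z:(p[0]+c*x-s*y,p[1]+s*x+c*y,z)
o=env.observe()
for n in("wrist","top"):
    u=proj(n,[o['ee_pos'],W(-.0674,0,.041),W(-.0864,0,.041),W(-.19,.0205,.013),W(-.19,-.0205,.013),W(.007,.1,.041)])
    im=cv2.cvtColor(env.grab_frame(n),cv2.COLOR_RGB2BGR);print(n,u.round(0).tolist())
    for q in u: cv2.drawMarker(im,(int(q[0]),int(q[1])),(0,0,255),0,8)
    if n=="top": im=im[150:280,110:330]; im=cv2.resize(im,None,fx=2.33,fy=2.33,interpolation=2)[:384,:512]
    cv2.imwrite(f"pics/{n}1.png",im)
cv2.imwrite("pics/both1.png",cv2.resize(np.vstack([cv2.imread("pics/wrist1.png"),cv2.imread("pics/top1.png")[:,:512] if cv2.imread("pics/top1.png").shape[1]>=512 else cv2.copyMakeBorder(cv2.imread("pics/top1.png"),0,0,0,512-cv2.imread("pics/top1.png").shape[1],0)]),None,fx=.85,fy=.85))
E
```

```text
wrist [[255.0, 235.0], [315.0, 202.0], [293.0, 202.0], [183.0, 173.0], [186.0, 213.0], [416.0, 81.0]]
top [[282.0, 194.0], [257.0, 200.0], [265.0, 200.0], [305.0, 208.0], [304.0, 192.0], [228.0, 242.0]]
```

View pics/both1.png

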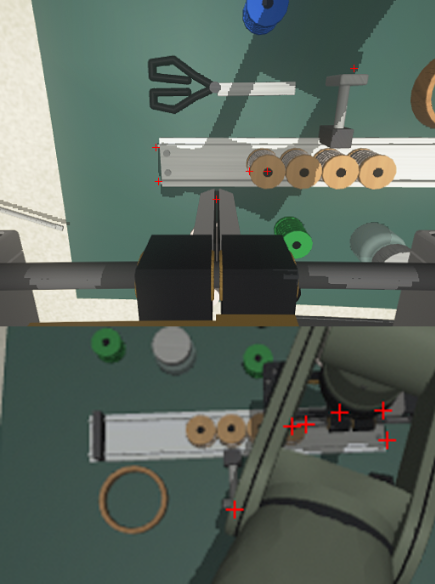

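The rail and spool-4 predictions agree with the picture to about a pixel (wrist spool 4 at (315,202), rail end at (183,173)). The fingers are over the empty channel, so I descend.

>>> send_rows(rows=[{"xyz":[-1,0,-25],"angular":[0,0,0]},{"xyz":[-1,0,-50],"angular":[0,0,0]},{"xyz":[-1,0,-75],"angular":[0,0,0]},{"xyz":[-1,0,-90],"angular":[0,0,0]},{"xyz":[-1,0,-96],"angular":[0,0,0]}])

```text
t: 2.7
ee_pos: [0.5996, -0.1258, 0.0144]
orientation: [0.064, -3.14, -0.0]
ft_force: [-0.3, -0.1, -1.3]
grip_width: 0.0008
```

>>> send_rows(rows=[{"xyz":[0,4,0],"angular":[0,0,0]},{"xyz":[0,8,0],"angular":[0,0,0]},{"xyz":[0,12,0],"angular":[0,0,0]},{"xyz":[-1,16,0],"angular":[0,0,0]},{"xyz":[-1,20,0],"angular":[0,0,0]}])

```text
t: 3.32
ee_pos: [0.5988, -0.106, 0.0146]
orientation: [-0.063, 3.141, -0.0]
ft_force: [-0.1, -1.9, 1.4]
grip_width: 0.0006
```

>>> send_rows(rows=[{"xyz":[0,5,0],"angular":[0,0,0]},{"xyz":[0,10,0],"angular":[0,0,0]},{"xyz":[-0.5,15,0],"angular":[0,0,0]},{"xyz":[-1,20,0],"angular":[0,0,0]},{"xyz":[-1,25,0],"angular":[0,0,0]}])

```text
t: 3.95
ee_pos: [0.5979, -0.081, 0.0146]
orientation: [-0.063, 3.141, -0.001]
ft_force: [0.0, -2.7, 1.3]
grip_width: 0.0006
```

>>> send_rows(rows=[{"xyz":[0,5,0],"angular":[0,0,0]},{"xyz":[0,10,0],"angular":[0,0,0]},{"xyz":[-0.5,15,0],"angular":[0,0,0]},{"xyz":[-1,20,0],"angular":[0,0,0]},{"xyz":[-1,25,0],"angular":[0,0,0]}])

```text
t: 4.58
ee_pos: [0.5968, -0.056, 0.0146]
orientation: [-0.063, 3.141, -0.0]
ft_force: [1.4, -3.2, 1.9]
grip_width: 0.0006
```

>>> send_rows(rows=[{"xyz":[0,5,0],"angular":[0,0,0]},{"xyz":[0,10,0],"angular":[0,0,0]},{"xyz":[-0.5,15,0],"angular":[0,0,0]},{"xyz":[-1,20,0],"angular":[0,0,0]},{"xyz":[-1,25,0],"angular":[0,0,0]}])

```text
t: 5.2
ee_pos: [0.5956, -0.0308, 0.0144]
orientation: [0.063, -3.141, -0.0]
ft_force: [0.4, -2.9, 1.6]
grip_width: 0.0005
```

>>> send_rows(rows=[{"xyz":[0,4,0],"angular":[0,0,0]},{"xyz":[0,8,0],"angular":[0,0,0]},{"xyz":[-0.5,12,0],"angular":[0,0,0]},{"xyz":[-1,16,0],"angular":[0,0,0]},{"xyz":[-1,20,0],"angular":[0,0,0]}])

```text
t: 5.82
ee_pos: [0.5946, -0.0109, 0.0144]
orientation: [0.063, -3.141, -0.0]
ft_force: [0.1, -4.5, 2.3]
grip_width: 0.0004
```

>>> send_rows(rows=[{"xyz":[0,1,0],"angular":[0,0,0]},{"xyz":[0,2,0],"angular":[0,0,0]},{"xyz":[0,3,0],"angular":[0,0,0]},{"xyz":[0,4,0],"angular":[0,0,0]},{"xyz":[0,5,0],"angular":[0,0,0]}])

```text
t: 6.45
ee_pos: [0.5947, -0.0061, 0.0144]
orientation: [0.063, -3.141, -0.0]
ft_force: [0.0, -3.7, 2.7]
grip_width: 0.0007
```

>>> send_rows(rows=[{"xyz":[0,1,0],"angular":[0,0,0]},{"xyz":[0,2,0],"angular":[0,0,0]},{"xyz":[0,3,0],"angular":[0,0,0]},{"xyz":[0,3,0],"angular":[0,0,0]},{"xyz":[0,3,0],"angular":[0,0,0]}])

```text
t: 7.08
ee_pos: [0.5947, -0.0029, 0.0144]
orientation: [0.063, -3.141, -0.001]
ft_force: [0.2, -1.9, 1.0]
grip_width: 0.0004
```

>>> send_rows(rows=[{"xyz":[0,1,0],"angular":[0,0,0]},{"xyz":[0,2,0],"angular":[0,0,0]},{"xyz":[0,3,0],"angular":[0,0,0]},{"xyz":[0,3,0],"angular":[0,0,0]},{"xyz":[0,3,0],"angular":[0,0,0]}])

```text
t: 7.7
ee_pos: [0.5947, -0.0003, 0.0144]
orientation: [0.063, -3.141, 0.0]
ft_force: [-0.1, -2.5, 0.6]
grip_width: 0.0004
```

```bash
python3 - <<'E'
from h import *
p=[.59626,-.00769,np.radians(92.41)];c,s=np.cos(p[2]),np.sin(p[2])
W=lambda x,y,z:(p[0]+c*x-s*y,p[1]+s*x+c*y,z)
print(env.observe()['ft_force'])
u=proj("wrist",[W(x,0,.041) for x in(.151,.113,.075,.037)]+[W(.17,0,.037)]);print(u.round(0).tolist())
im=cv2.cvtColor(env.grab_frame("wrist"),cv2.COLOR_RGB2BGR)
for q in u: cv2.drawMarker(im,(int(q[0]),int(q[1])),(0,0,255),0,6)
cv2.imwrite("pics/w2.png",im)
E
```

```text
[-0.10096888 -2.4916644   0.56435085]
[[505.0, 256.0], [438.0, 256.0], [371.0, 256.0], [305.0, 256.0], [534.0, 253.0]]
```

View pics/w2.png

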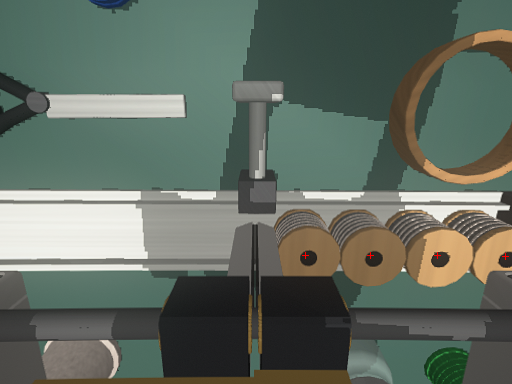

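The holes at (307,257), (374,257), (439,257) and (505,257) lie on their predicted end places, within the calibration error. The force has not risen yet, so I creep on.

>>> send_rows(rows=[{"xyz":[0,0.5,0],"angular":[0,0,0]},{"xyz":[0,1,0],"angular":[0,0,0]},{"xyz":[0,1.5,0],"angular":[0,0,0]},{"xyz":[0,2,0],"angular":[0,0,0]},{"xyz":[0,2,0],"angular":[0,0,0]}])

```text
t: 8.38
ee_pos: [0.5951, 0.0, 0.0146]
orientation: [-0.064, 3.14, -0.005]
ft_force: [-0.2, -8.3, 1.1]
grip_width: 0.0001
```

>>> send_rows(rows=[{"xyz":[0,0.5,0],"angular":[0,0,0]},{"xyz":[0,1,0],"angular":[0,0,0]},{"xyz":[0,1.5,0],"angular":[0,0,0]},{"xyz":[0,1.5,0],"angular":[0,0,0]},{"xyz":[0,1.5,0],"angular":[0,0,0]}])

```text
t: 9.0
ee_pos: [0.5954, 0.0001, 0.0148]
orientation: [-0.064, 3.14, -0.008]
ft_force: [1.1, -11.0, 0.1]
grip_width: 0.0004
```

The force has built to 11 N with no further motion, so the row is tight. I back off, lift and go in front of the bolt plate.

>>> send_rows(rows=[{"xyz":[0,-3,0],"angular":[0,0,0]},{"xyz":[0,-10,0],"angular":[0,0,0]},{"xyz":[1,-20,0],"angular":[0,0,0]},{"xyz":[1,-28,5],"angular":[0,0,0]},{"xyz":[1,-30,30],"angular":[0,0,0]}])

```text
t: 9.62
ee_pos: [0.5939, -0.027, 0.0431]
orientation: [0.062, -3.137, -0.002]
ft_force: [0.9, -1.0, 0.6]
grip_width: 0.0005
```

>>> send_rows(rows=[{"xyz":[0,0,30],"angular":[0,0,0]},{"xyz":[0,0,60],"angular":[0,0,0]},{"xyz":[-35,6,70],"angular":[0,0,0]},{"xyz":[-80,14,70],"angular":[0,0,0]},{"xyz":[-120,21,70],"angular":[0,0,0]}])

```text
t: 10.25
ee_pos: [0.4746, -0.0056, 0.115]
orientation: [-0.063, 3.14, 0.0]
ft_force: [-0.3, -0.5, 0.5]
grip_width: 0.0002
```

>>> send_rows(rows=[{"xyz":[-12,0,0],"angular":[0,0,0]},{"xyz":[-15,0,0],"angular":[0,0,0]},{"xyz":[-15,0,0],"angular":[0,0,0]},{"xyz":[-15,0,0],"angular":[0,0,0]},{"xyz":[-15,0,0],"angular":[0,0,0]}])

```text
t: 10.88
ee_pos: [0.4615, -0.0059, 0.1144]
orientation: [-0.063, 3.141, 0.0]
ft_force: [-0.8, 0.7, 0.1]
grip_width: 0.0007
```

```bash
python3 - <<'E'
from h import *
p=[.59626,-.00769,np.radians(92.41)];c,s=np.cos(p[2]),np.sin(p[2])
W=lambda x,y,z:(p[0]+c*x-s*y,p[1]+s*x+c*y,z)
o=env.observe();print(o['ee_pos'],W(.007,.1,0))
u=proj("wrist",[W(x,0,.041) for x in(.151,.113,.075,.037)]+[W(.007,.104,.041),o['ee_pos']]);print(u.round(0).tolist())
im=cv2.cvtColor(env.grab_frame("wrist"),cv2.COLOR_RGB2BGR)
for q in u: cv2.drawMarker(im,(int(q[0]),int(q[1])),(0,0,255),0,6)
cv2.imwrite("pics/w3.png",im)
E
```

```text
[ 0.46146082 -0.00585894  0.11441769] (np.float64(0.49605409914945076), np.float64(-0.004901194748660919), 0)
[[394.0, 325.0], [357.0, 325.0], [320.0, 325.0], [283.0, 325.0], [254.0, 232.0], [255.0, 235.0]]
```

View pics/w3.png

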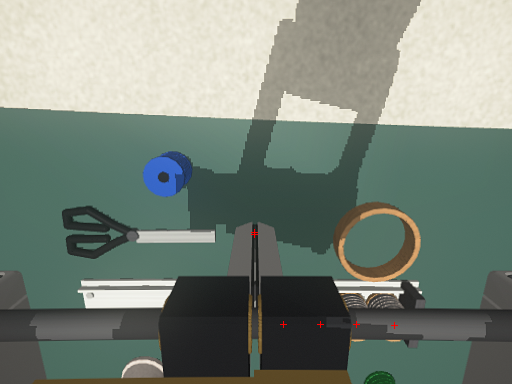

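The wrist view shows the finger in line with the plate (plate hidden behind it at (255,235)) and free of the tape and shears. I descend in front of it and push towards +x.

>>> send_rows(rows=[{"xyz":[0,1,-30],"angular":[0,0,0]},{"xyz":[0,1,-60],"angular":[0,0,0]},{"xyz":[0,1,-83],"angular":[0,0,0]},{"xyz":[0,1,-93],"angular":[0,0,0]},{"xyz":[0,1,-95],"angular":[0,0,0]}])

```text
t: 11.55
ee_pos: [0.4606, -0.0047, 0.0191]
orientation: [0.063, -3.14, -0.0]
ft_force: [0.2, 0.5, 0.2]
grip_width: 0.0004
```

>>> send_rows(rows=[{"xyz":[4,0,0],"angular":[0,0,0]},{"xyz":[8,0,0],"angular":[0,0,0]},{"xyz":[12,0,0],"angular":[0,0,0]},{"xyz":[16,0,0],"angular":[0,0,0]},{"xyz":[20,0,0],"angular":[0,0,0]}])

```text
t: 12.18
ee_pos: [0.4811, -0.0047, 0.0195]
orientation: [-0.063, 3.141, -0.0]
ft_force: [0.1, 0.1, 0.8]
grip_width: 0.0007
```

>>> send_rows(rows=[{"xyz":[3,0,0],"angular":[0,0,0]},{"xyz":[6,0,0],"angular":[0,0,0]},{"xyz":[9,0,0],"angular":[0,0,0]},{"xyz":[12,0,0],"angular":[0,0,0]},{"xyz":[15,0,0],"angular":[0,0,0]}])

```text
t: 12.8
ee_pos: [0.4951, -0.0045, 0.0192]
orientation: [0.063, -3.139, -0.001]
ft_force: [-2.7, 0.1, 0.7]
grip_width: -0.0
```

In contact with the expected friction (2.7 N). I continue.

>>> send_rows(rows=[{"xyz":[5,0,0],"angular":[0,0,0]},{"xyz":[10,0.5,0],"angular":[0,0,0]},{"xyz":[15,0.5,0],"angular":[0,0,0]},{"xyz":[20,1,0],"angular":[0,0,0]},{"xyz":[25,1,0],"angular":[0,0,0]}])

```text
t: 13.42
ee_pos: [0.5209, -0.0036, 0.0192]
orientation: [0.063, -3.14, -0.0]
ft_force: [-3.7, 0.9, -1.2]
grip_width: 0.0004
```

>>> send_rows(rows=[{"xyz":[1,0,0],"angular":[0,0,0]},{"xyz":[2,0,0],"angular":[0,0,0]},{"xyz":[3,0,0],"angular":[0,0,0]},{"xyz":[4,0,0],"angular":[0,0,0]},{"xyz":[5,0,0],"angular":[0,0,0]}])

```text
t: 14.05
ee_pos: [0.5257, -0.0036, 0.0194]
orientation: [0.063, -3.141, -0.0]
ft_force: [-2.0, -0.1, -1.1]
grip_width: 0.0001
```

>>> send_rows(rows=[{"xyz":[1,0,0],"angular":[0,0,0]},{"xyz":[2,0,0],"angular":[0,0,0]},{"xyz":[3,0,0],"angular":[0,0,0]},{"xyz":[4,0,0],"angular":[0,0,0]},{"xyz":[5,0,0],"angular":[0,0,0]}])

```text
t: 14.68
ee_pos: [0.5285, -0.0036, 0.0194]
orientation: [0.064, -3.136, -0.0]
ft_force: [-9.4, 0.8, 6.8]
grip_width: 0.0004
```

>>> send_rows(rows=[{"xyz":[1,0,0],"angular":[0,0,0]},{"xyz":[2,0,0],"angular":[0,0,0]},{"xyz":[2,0,0],"angular":[0,0,0]},{"xyz":[2,0,0],"angular":[0,0,0]},{"xyz":[2,0,0],"angular":[0,0,0]}])

```text
t: 15.3
ee_pos: [0.5284, -0.0036, 0.0193]
orientation: [0.064, -3.131, -0.0]
ft_force: [-12.7, 0.3, 10.3]
grip_width: 0.0006
```

>>> send_rows(rows=[{"xyz":[-5,0,0],"angular":[0,0,0]},{"xyz":[-15,0,0],"angular":[0,0,0]},{"xyz":[-30,0,0],"angular":[0,0,0]},{"xyz":[-35,0,20],"angular":[0,0,0]},{"xyz":[-35,0,60],"angular":[0,0,0]}])

```text
t: 15.92
ee_pos: [0.4948, -0.0034, 0.0783]
orientation: [0.063, -3.136, -0.001]
ft_force: [0.7, 0.7, -0.1]
grip_width: 0.0005
```

>>> send_rows(rows=[{"xyz":[-10,0,40],"angular":[0,0,0]},{"xyz":[-30,20,80],"angular":[0,0,0]},{"xyz":[-50,60,120],"angular":[0,0,0]},{"xyz":[-70,110,130],"angular":[0,0,0]},{"xyz":[-90,160,130],"angular":[0,0,0]}])

```text
t: 16.55
ee_pos: [0.4079, 0.1575, 0.2113]
orientation: [-0.061, 3.136, 0.001]
ft_force: [0.5, 0.5, 0.8]
grip_width: 0.0002
```

>>> send_rows(rows=[{"xyz":[-15,50,0],"angular":[0,0,0]},{"xyz":[-30,100,0],"angular":[0,0,0]},{"xyz":[-45,150,0],"angular":[0,0,0]},{"xyz":[-60,200,0],"angular":[0,0,0]},{"xyz":[-65,230,0],"angular":[0,0,0]}])

```text
t: 17.18
ee_pos: [0.3414, 0.388, 0.2095]
orientation: [-0.067, 3.14, 0.001]
ft_force: [0.4, 0.1, 0.0]
grip_width: 0.0002
```

```bash
python3 - <<'E'
from h import *
p=[.59626,-.00769,np.radians(92.41)];c,s=np.cos(p[2]),np.sin(p[2])
W=lambda x,y,z:(p[0]+c*x-s*y,p[1]+s*x+c*y,z)
print(env.observe()['ft_force'],env.observe()['ee_pos'])
u=proj("top",[W(x,0,.041) for x in(.151,.113,.075,.037)]+[W(.007,.059,.041)]);print(((u-[145,170])*4.7).round(0).tolist())
im=cv2.cvtColor(env.grab_frame("top"),cv2.COLOR_RGB2BGR);b=cv2.imread("pics/top0.png")
cv2.imwrite("pics/t4.png",cv2.resize(im[130:275,100:315],None,fx=3.7,fy=3.7,interpolation=2))
d=cv2.absdiff(im,b).max(2)
E
```

```text
[0.37662062 0.11589102 0.00435097] [0.34139348 0.38802613 0.20946972]
[[110.0, 158.0], [183.0, 155.0], [256.0, 153.0], [328.0, 150.0], [389.0, 259.0]]
```

View pics/t4.png

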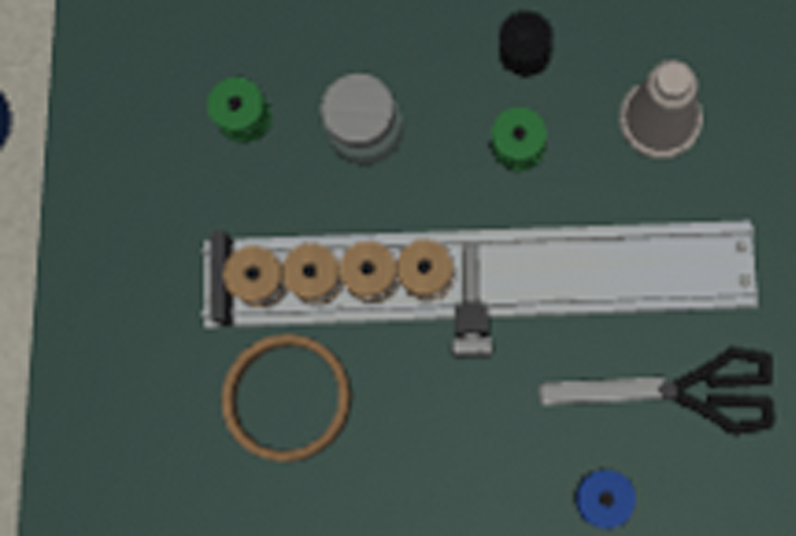

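The four spools stand in a tight row against the stop: holes at (253,273) to (424,266), on the predicted places. The bolt lies across the channel at (470,270), its plate at (472,345) up near the guide, and the bystanders have not moved. I hand in.

```bash
python3 -c "
from cell import env
print(env.sign_off(), env.observe()['t'])"
```

```text
the job is handed in; nothing more can be done
the job is handed in; nothing more can be done
```

The four spools are pushed tight against the end stop, the bolt is fully in behind them, and the job is handed in. The last clock reading before that was about 17 s.

- **Spools:** I pushed the row with shut fingers in the channel behind spool 4. At the end the force rose from about 2.5 N to 11 N while the fingers stopped moving, so the row met the stop.
- **Bolt:** I pushed the plate from the robot's side against 2–4 N of friction. It stopped at TCP x = 0.528 m (about 0.529 m expected for full travel), with the force at 13 N.
- **Last checks:** In the final top picture the first spool's hole was within about 1 px of its predicted place, and the other three fitted by eye. The bolt lay across the channel and the bystanders looked unmoved. The arm was clear, with wrist force below 0.5 N.

No check failed or disagreed. The camera calibration is only good to about 2 mm, so tightness at the stop rests mainly on the force rise.

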